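Clamp an infusion bottle in the bench holder

TASK

Stand the tall, narrow-necked bottle upright on the holder's base plate, between the two jaws, and let go of it. Then, keeping the big release button on the sliding jaw pressed down, slide that jaw up to the bottle until the bottle is held against the fixed jaw and the sprung pad is pushed in part of the way, not right to its stop; then let the button come up so that the jaw locks. Never force the jaw along with the button up, and leave the vial, the jar and the steel dish where they are.

Things in the scene. Friction and masses are not known exactly. Their poses are not given: they have to be found in the camera images.
- bottle_center (a point): Centre (half-way up) of the tall glass infusion bottle with white paper band, z along the bottle. Height 120 mm, body diameter 58 mm up to 65 mm above the foot, neck 25 mm (82 to 95 mm up), grey aluminium cap 33 mm in diameter from 95 to 120 mm up. 0.2 to 0.45 kg. The tallest loose thing on the bench near the arm.
- holder: White bottle holder, fixed, base plate 330 x 130 x 10 mm. Origin: on its underside, on the centre line, 150 mm from its -x end; x along its length, z up. Guide bars along x at y = -55 and +55 mm (12 mm wide, top at z = 24 mm). Fixed jaw at the -x end: upright plate up to z = 80 mm, rubber face at x = -125 mm looking to +x. The sliding jaw rides on the bars and closes towards -x.
- seat (a point): Point on top of the holder's base plate (10 mm above its underside), where the middle of the bottle's foot is when the bottle touches the fixed jaw: on the centre line, 29 mm in front of the fixed jaw's face. Same axes as the holder.
- jaw (a joint): Travel of the grey sliding jaw towards the fixed jaw, m: 0 = fully open, 0.11 = end; grows as it closes. 126 mm wide; head 44 mm thick, top at holder z = 84 mm, front at holder x = 32 mm less the travel; the button behind it. A brake locks it wherever it is while the button is up (to over 20 N); with the button 4 mm or more down it slides with 1 to 2 N of drag. With the bottle on the seat the pad touches it at 0.077.
- pad (a joint): How far the sprung rubber pad on the front of the sliding jaw (80 mm wide, holder z 20 to 70 mm) is pushed back into the jaw, m: 0 = free, 0.014 = at its stop. Spring: 1 N at first, 8 N at the stop.
- pad_face (a point): Middle of the pad's front face, 45 mm above the holder's underside; same axes as the holder; it looks towards -x of the holder.
- release (a joint): How far the release button is pressed down, m: 0 to 0.0005 = up (jaw locked), 0.012 = at its stop. Springs back; about 9 N holds it 4 mm down, 12 N at the stop. The jaw is free from 4 mm down on.
- release_top (a point): Centre of the top of the release button on the sliding jaw: ribbed white plate, 38 mm along the holder's x, 52 mm along its y, top 80 mm above the holder's underside when up. Same axes as the holder. 10 mm in front of it (-x) is the jaw's head, its top 4 mm above the raised button: a finger holding the button down may push on it. Nothing stands behind or beside the button above 64 mm.
- vial_center (a point): Bystander: centre of a squat glass vial, diameter 42 mm, height 60 mm, upright.
- jar_center (a point): Bystander: centre of a white screw-cap jar, diameter 64 mm, height 65 mm, upright.
- dish_center (a point): Bystander: centre of an open steel dish, 110 x 200 x 30 mm, lying on the bench.

How it is judged:
By the outcome, as a careful person would: the job done as asked, in the order asked, and still so for the second after the job is handed in, with the robot touching nothing.
It also fails if it takes over 48 s, if anything falls off the work surface, if the arm or the gripper's body presses on something with over 40 N, if the wrist force passes 120 N, or if a joint passes its speed limit or range.

ROBOT

A 6-joint arm with a two-finger parallel gripper is mounted at the origin on the work surface. World frame = base frame: x ahead of the robot, y to its left, z up, the work surface at z = 0. Lengths are in m, angles in rad, forces in N, time in s.
With the tool pointing down it reaches from about 0.425 to 0.95 m from the base axis. Payload 3.5 kg.
Tool frame: the origin (TCP) lies at the very end of the fingers, on their centre line; the grasp point (between the pads) lies 19 mm behind it (grip_depth is the distance from the TCP to the grasp point, in m); x points along the fingers, z is the direction in which the jaws open and shut, and the axes are right-handed (so a half turn about x gives the same grasp; the last joint's range is limited). The gripper opens to 85 mm and grips with 20 to 120 N. Pads are 22 mm wide; open, the fingers measure 114 mm over their backs; the gripper's body (76 mm by 85 mm) begins 54 mm behind the grasp point. The pads swing forward as they close: fully open they stand 13 mm farther back than shut.
Start: joints at [-1.391, 0.286, 1.577, -0, 1.279, -0.15], TCP at [0.219, -0.639, 0.231] pointing down, gripper open.
Joint ranges: [-2.77, 2.77], [-0.9, 2.22], [0.21, 2.48], [-1.53, 4.67], [0.24, 2.81], [-2.84, 2.84]. Speed limits (rad/s): [2.79, 2.79, 3.14, 3.14, 3.14, 3.14].

INTERFACE

Orientations are given as a unit quaternion [x, y, z, w].
In Python, from plant import get_state, read_camera, calibration, sign_off, recognise, grip_depth gives the robot as it stands. The module is installed in compiled form; this text tells all that it offers.
- The arm moves only by the tool servo_tool, never from a script. Its argument "deltas" is a list that holds one entry, the list of rows, each a list of 4 numbers: the shift along the world's x, y, z scaled (see below), then the turn about the world's z scaled (see below). In form: [[[tx, ty, tz, spin], ...]]. A call has exactly 5 rows; each row is the pose to reach, as a shift and turn from the pose commanded when the call began; what a row does not reach only later rows make up. The controller multiplies each number of a shift by 10 cm and each number of a turn by 90 degrees. A row lasts 1/10 s, in which the tool goes at most 50 mm and 8.59 degrees, less where a joint would pass 70% of its speed; a pose out of reach is approached as far as the arm can. A call with a number of a shift or a turn outside -1 to 1 is refused whole. A call with a gripper value outside its range is refused whole. "claw" is the gripper's target within -1 to 1 (fully open at 1, half-way at 0, shut at -1), set as the call begins (left out, the last holds). The fingers move at their own pace and stop on an object; "force" is the grip in N (left out, the last holds). Time passes only in rows, so rows that repeat a pose let the fingers close, or fill a call up. It gives the time, the measured TCP pose, the force and the opening at its end, in the units of the state.
- get_state(): the state, without advancing time (a new reading comes with each control period).
- read_camera(name): name is "scene" or "side" or "wrist"; returns the picture (480x640x3 uint8, blue, green, red); there is no depth.
- calibration(name): a dict with "intrinsics" (3x3 intrinsics, pixels), "R" (3x3) and "t" (3): a world point X has camera coordinates R X + t; the wrist camera has in their place "T_tool_cam" (4x4, takes a point from camera to tool coordinates, whose origin is the TCP and whose axes are the tool frame's). Camera axes: x right, y down, z forward; pixel columns grow to the right and rows downward; lengths in m; the calibration is good to about 2 mm. A picture is of the moment at which its call begins: read the wrist's pose just before it. calibration takes no time and is no camera call.
- sign_off(): hands the job in, once; it reports no verdict.
Trained networks look in the newest picture that a camera, given by its name, has taken for a name from the list of things; names that differ only in an ending like _2 or _b are one class to them, and where a whole thing is asked for, a point or a joint stands for the part that bears it (a point fixed in the world has none). Each returns a list of dicts, best first, with "p" (0 to 1); they miss things now and then, are a little off and sometimes report something else, mostly with a low value. They report only what shows in the picture. A call takes as long as a camera call.
- recognise(camera, query): "at" ([x, y, z] in m, in world coordinates, good to about 4 mm: the middle of the surface that is visible of it).
The state is a dict: "time": time; "qpos": joint angles; "dq": joint speeds; "joint_efforts": joint torques, N m; "eef_pos": TCP position; "tcp_rot": TCP orientation; "contact_force": force on the tool from outside, world axes, zero at the start; "wrist_torque": the same for the moment, N m; "opening": opening from 0.0 (shut) to 1.0 (fully open).
Only numpy, scipy, OpenCV 4.12 (cv2) and the standard library are available. Lean on these libraries where they do the work, as an engineer would, in place of code of your own. Each camera call takes 0.05 s, during which the arm holds its last target. There are 200 camera calls.

## Working session

There is one attempt and no reset: what is moved stays moved. The work goes in short steps, Python scripts to look and compute and a tool call to move; the robot and the scene stay as the last step left them, time stands still between calls to the robot, and variables do not carry over. Pictures are saved under pics/ and viewed, about 8 in all and at most 12, crops included, and the job is handed in when it is done.

Besides the shell and the picture viewer there is one more tool, called after ">>>" in YAML: its name, and indented under it one key for each argument. servo_tool: Moves the arm, as the interface text tells. Its arguments: {"type":"object","properties":{"deltas":{"type":"array"},"claw":{"type":"number"},"force":{"type":"number"}},"required":["deltas"]}

```bash
mkdir -p pics
python3 - <<'E'
from plant import *
import cv2,numpy as np
s=get_state();print(s['time'],s['eef_pos'],s['tcp_rot'],s['contact_force'],grip_depth)
a=read_camera("scene");b=read_camera("side")
cv2.imwrite("pics/a.png",a);cv2.imwrite("pics/b.png",b)
for c in("scene","side"):
  for q in("bottle_center","holder","pad_face","release_top","jaw","vial_center","jar_center","dish_center"):
    print(c,q,[(round(r['p'],2),np.round(r['at'],3).tolist()) for r in recognise(c,q)[:3]])
E
```

```text
0.0 [ 0.2184994  -0.63794337  0.22992829] [ 0.41174604  0.57589381 -0.41054817  0.57468401] [-0.76292608  0.38876677 -0.33764753] 0.0187
scene bottle_center [(0.6, [0.536, 0.32, 0.063])]
scene holder [(0.88, [0.566, -0.143, 0.024])]
scene pad_face [(0.59, [0.574, -0.165, 0.053])]
scene release_top [(0.95, [0.49, -0.148, 0.077]), (0.73, [0.468, 0.21, 0.044])]
scene jaw [(0.86, [0.535, -0.128, 0.063])]
scene vial_center [(0.7, [0.622, 0.211, 0.035])]
scene jar_center [(0.73, [0.466, 0.214, 0.042])]
scene dish_center [(0.89, [0.804, 0.18, 0.001])]
side bottle_center [(0.61, [0.505, 0.319, 0.066])]
side holder []
side pad_face [(0.65, [0.572, -0.145, 0.067])]
side release_top [(0.6, [0.482, -0.144, 0.078])]
side jaw [(0.62, [0.501, -0.133, 0.065])]
side vial_center [(0.92, [0.602, 0.207, 0.037])]
side jar_center [(0.9, [0.443, 0.217, 0.055])]
side dish_center [(0.92, [0.823, 0.18, 0.008])]
```

View pics/a.png

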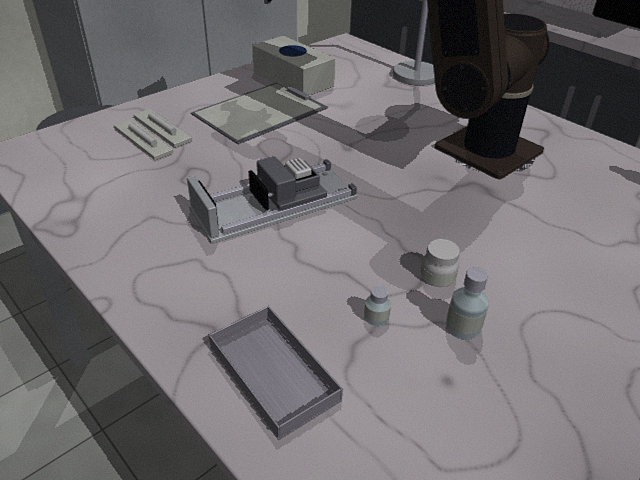

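View pics/b.png

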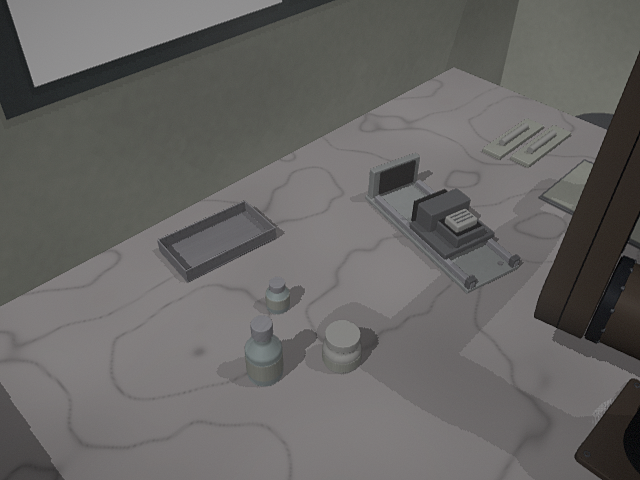

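The scene shows the holder at about (270,195) with the fixed jaw at its left end (200,205), away from the robot. The bottle is at (467,305), the vial at (377,307), the jar at (441,262) and the dish at (275,370). The side view agrees: bottle (264,350), fixed jaw (395,175), button (461,220). Next is a zoom on the holder to get its pose.

Run:
```python
import cv2,numpy as np
a=cv2.imread("pics/a.png")[145:245,175:375];b=cv2.imread("pics/b.png")[145:300,355:535]
o=np.zeros((600,800,3),np.uint8)
a=cv2.resize(a,None,fx=2.6,fy=2.6,interpolation=cv2.INTER_CUBIC) if 0 else cv2.resize(a,(800,400),interpolation=cv2.INTER_CUBIC)
cv2.imwrite("pics/c.png",a);cv2.imwrite("pics/d.png",cv2.resize(b,(696,600),interpolation=cv2.INTER_CUBIC))
```

```text
(no output)
```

View pics/c.png

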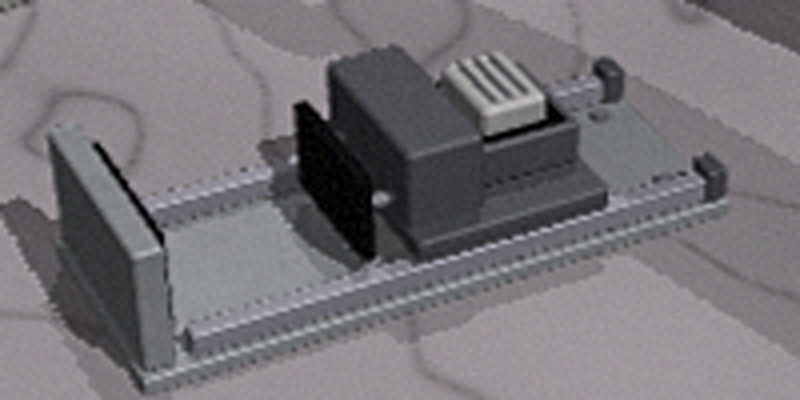

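View pics/d.png

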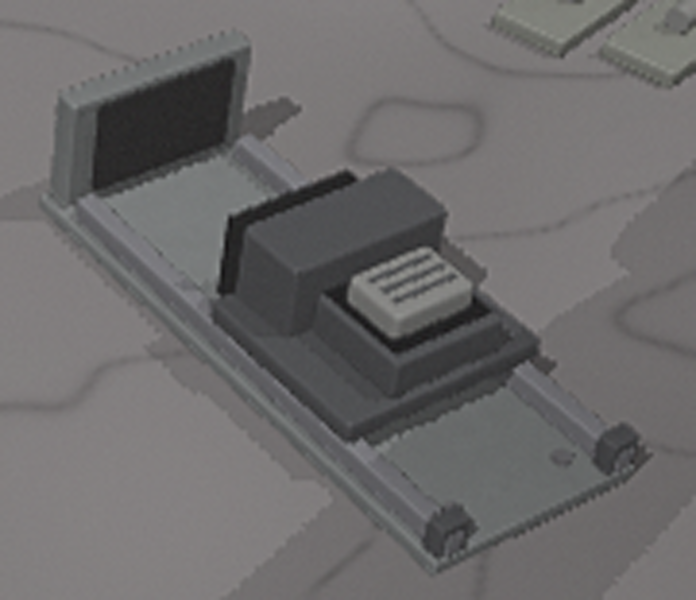

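Both crops show the jaw head, button and base corners clearly. I'll fit the holder pose and jaw travel to those corner pixels.

```bash
cat > h.py <<'E'
import numpy as np
from plant import *
def proj(c,X):
    k=calibration(c);p=(np.array(k['R'])@np.atleast_2d(X).T).T+np.array(k['t']);q=(np.array(k['intrinsics'])@p.T).T
    return q[:,:2]/q[:,2:]
def meet(ca,ua,cb,ub):
    L=[]
    for c,u in((ca,ua),(cb,ub)):
        k=calibration(c);R=np.array(k['R']);o=-R.T@k['t'];d=R.T@np.linalg.solve(k['intrinsics'],[*u,1]);L.append((o,d/np.linalg.norm(d)))
    A=sum(np.eye(3)-np.outer(d,d) for o,d in L);b=sum((np.eye(3)-np.outer(d,d))@o for o,d in L)
    return np.linalg.solve(A,b)
E
python3 - <<'E'
from h import *
from scipy.optimize import least_squares
S=lambda u,v:(u/4+175,v/4+145)
D=lambda u,v:(u/3.87+355,v/3.87+145)
def model(p,f):
    x,y,a,t,w=p;c,s=np.cos(a),np.sin(a)
    X=np.array(f(t,w));return np.array([x+c*X[0]-s*X[1],y+s*X[0]+c*X[1],X[2]])
H=lambda sx,sy:(lambda t,w:(.032+.044*sx-t,sy*w,.084))
B=lambda x,y,z:(lambda t,w:(x,y,z))
btn=lambda t,w:(.105-t,0,.080)
O=[("scene",S(147,392),B(-.15,-.065,0)),("scene",S(728,200),B(.18,-.065,.01)),
("scene",S(410,158),H(0,-1)),("scene",S(482,135),H(1,-1)),("scene",S(332,65),H(0,1)),("scene",S(405,47),H(1,1)),("scene",S(493,85),btn),
("side",D(437,572),B(.18,-.065,0)),("side",D(650,458),B(.18,.065,0)),("side",D(40,198),B(-.15,-.065,.01)),
("side",D(243,230),H(0,-1)),("side",D(297,272),H(1,-1)),("side",D(447,212),H(1,1)),("side",D(390,170),H(0,1)),("side",D(412,278),btn)]
f=lambda p:np.concatenate([proj(c,model(p,m))[0]-u for c,u,m in O])
r=least_squares(f,[.6,-.15,np.pi,0,.04],loss='soft_l1')
print(np.round(r.x,4),np.degrees(r.x[2]));print(np.round(f(r.x).reshape(-1,2),1).tolist())
p=r.x
print("seat",model(p,B(-.096,0,.01)),"btn",model(p,btn),"pad x",)
# bottle cap top centre / foot
for n,u,v in(("cap",(476,271),(261,320)),):print(n,meet("scene",u,"side",v))
for c in("scene","side"):print(c,proj(c,[[.52,.32,.12],[.52,.32,0],[.455,.215,.065],[.612,.209,.06]]).round(0).tolist())
E
```

```text
[ 0.5516 -0.1679  2.9154  0.0326  0.0478] 167.03977580743475
[[0.5, 2.1], [0.6, -0.1], [-0.5, -0.5], [1.5, -0.6], [-1.4, -0.2], [-0.5, -0.9], [0.5, -1.4], [-0.6, 1.8], [-4.6, 5.3], [-1.1, -0.8], [0.3, -1.6], [1.0, -0.1], [0.2, -0.7], [-0.1, -1.5], [0.4, 0.1]]
seat [ 0.64515008 -0.18947852  0.01      ] btn [ 0.48104133 -0.15171101  0.08      ] pad x
cap [0.5214629  0.30924681 0.12528282]
scene [[482.0, 277.0], [468.0, 330.0], [448.0, 252.0], [383.0, 295.0]]
side [[257.0, 326.0], [261.0, 375.0], [337.0, 336.0], [273.0, 285.0]]
```

The fit gives a travel of about 0.033 and a yaw of 167°. The pad-to-fixed-jaw gap is therefore about 102 mm, which fits the 58 mm bottle. The (650,458) corner disagreed by 5 px, but the rest are within 2 px. Moving above the bottle now.

>>> servo_tool:
  deltas:
    - [[0.2,0.2,0.0,0],[0.4,0.4,0.0,0],[0.6,0.6,0.0,0],[0.8,0.8,0.0,0],[1,1,0,0]]
  claw: 1

```text
time: 1.4
eef_pos: [0.3193, -0.5378, 0.2314]
tcp_rot: [0.411, 0.575, -0.411, 0.575]
contact_force: [-0.7, -1.3, 0.5]
opening: 1.0
```

>>> servo_tool:
  deltas:
    - [[0.2,0.2,0.0,0],[0.4,0.4,0.0,0],[0.6,0.6,0.0,0],[0.8,0.8,0.0,0],[1,1,0,0]]

```text
time: 1.9
eef_pos: [0.4194, -0.4377, 0.2315]
tcp_rot: [0.411, 0.575, -0.411, 0.575]
contact_force: [-0.0, -0.6, 0.9]
opening: 1.0
```

>>> servo_tool:
  deltas:
    - [[0.2,0.2,0.0,0],[0.4,0.4,0.0,0],[0.6,0.6,0.0,0],[0.8,0.8,0.0,0],[1,1,0,0]]

```text
time: 2.4
eef_pos: [0.5194, -0.3377, 0.2315]
tcp_rot: [0.411, 0.575, -0.411, 0.575]
contact_force: [0.5, 0.0, -0.2]
opening: 0.995
```

>>> servo_tool:
  deltas:
    - [[0,0.2,0,0],[0,0.4,0,0],[0,0.6,0,0],[0,0.8,0,0],[0,1,0,0]]

```text
time: 2.9
eef_pos: [0.5181, -0.2372, 0.2315]
tcp_rot: [0.411, 0.575, -0.411, 0.575]
contact_force: [-0.2, -0.6, -0.2]
opening: 1.003
```

>>> servo_tool:
  deltas:
    - [[0,0.2,0,0],[0,0.4,0,0],[0,0.6,0,0],[0,0.8,0,0],[0,1,0,0]]

```text
time: 3.4
eef_pos: [0.5184, -0.137, 0.2314]
tcp_rot: [0.411, 0.575, -0.411, 0.575]
contact_force: [1.6, -0.2, -0.2]
opening: 1.0
```

>>> servo_tool:
  deltas:
    - [[0,0.2,0,0],[0,0.4,0,0],[0,0.6,0,0],[0,0.8,0,0],[0,1,0,0]]

```text
time: 3.9
eef_pos: [0.5182, -0.0371, 0.2314]
tcp_rot: [0.411, 0.575, -0.411, 0.575]
contact_force: [-0.1, 0.2, 0.6]
opening: 1.004
```

>>> servo_tool:
  deltas:
    - [[0,0.2,0,0],[0,0.4,0,0],[0,0.6,0,0],[0,0.8,0,0],[0,1,0,0]]

```text
time: 4.4
eef_pos: [0.5181, 0.0629, 0.2315]
tcp_rot: [0.411, 0.575, -0.411, 0.575]
contact_force: [0.2, -0.2, 0.3]
opening: 1.001
```

>>> servo_tool:
  deltas:
    - [[0,0.2,0,0],[0,0.4,0,0],[0,0.6,0,0],[0,0.8,0,0],[0,1,0,0]]

```text
time: 4.9
eef_pos: [0.518, 0.1628, 0.2314]
tcp_rot: [0.411, 0.575, -0.411, 0.575]
contact_force: [0.5, -0.3, -0.0]
opening: 1.001
```

>>> servo_tool:
  deltas:
    - [[0,0.15,0,0],[0,0.3,0,0],[0,0.45,0,0],[0,0.6,0,0],[0,0.6,0,0]]

```text
time: 5.4
eef_pos: [0.5185, 0.223, 0.2313]
tcp_rot: [0.411, 0.576, -0.411, 0.576]
contact_force: [1.0, 1.0, 0.5]
opening: 1.001
```

```bash
cat >> h.py <<'E'
from scipy.spatial.transform import Rotation as Ro
def wristpose():
    s=get_state();T=np.eye(4);T[:3,:3]=Ro.from_quat(s['tcp_rot']).as_matrix();T[:3,3]=s['eef_pos'];k=calibration("wrist")
    return T@np.array(k['T_tool_cam']),np.array(k['intrinsics'])
def wray(P,K,u,z):
    d=P[:3,:3]@np.linalg.solve(K,[*u,1]);return P[:3,3]+d*(z-P[2,3])/d[2]
def wproj(P,K,X):
    q=(np.atleast_2d(X)-P[:3,3])@P[:3,:3]@K.T;return q[:,:2]/q[:,2:]
E
python3 - <<'E'
from h import *
import cv2
P,K=wristpose();im=read_camera("wrist");cv2.imwrite("pics/e.png",im);np.save("P.npy",P)
for q in("bottle_center","jar_center","vial_center"):
    print(q,[(round(r['p'],2),np.round(r['at'],3).tolist()) for r in recognise("wrist",q)[:3]])
print(P[:3,3],wproj(P,K,[[.521,.31,.12],[.521,.31,0]]),get_state()['qpos'])
E
```

```text
bottle_center [(0.82, [0.524, 0.302, 0.08])]
jar_center [(0.83, [0.464, 0.205, 0.067])]
vial_center [(0.86, [0.611, 0.206, 0.041])]
[0.58289827 0.2435909  0.37272906] [[203.06555388 203.495198  ]
 [237.48534182 187.6534201 ]] [ 2.22987448e-01  4.25337406e-02  1.85338793e+00 -3.17539970e-04
  1.24599253e+00  1.46447186e+00]
```

View pics/e.png

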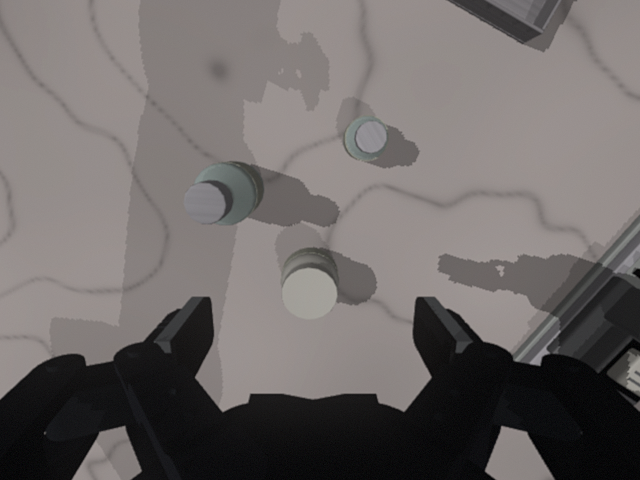

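The wrist view shows the cap top at (207,202), against (203,203) predicted, so the cap is at about (0.522, 0.308). The jar is at (309,292) and the vial at (370,138), both clear of the gripper. Going over the cap and down.

>>> servo_tool:
  deltas:
    - [[0.01,0.2,0,0],[0.02,0.4,0,0],[0.035,0.6,0,0],[0.035,0.85,0,0],[0.035,0.85,-0.1,0]]

```text
time: 6.1
eef_pos: [0.5231, 0.3081, 0.2229]
tcp_rot: [0.412, 0.575, -0.409, 0.576]
contact_force: [0.4, -1.1, 0.2]
opening: 0.996
```

>>> servo_tool:
  deltas:
    - [[0,0,-0.2,0],[0,0,-0.4,0],[0,0,-0.6,0],[0,0,-0.8,0],[0,0,-1,0]]

```text
time: 6.6
eef_pos: [0.522, 0.3049, 0.1199]
tcp_rot: [0.411, 0.575, -0.412, 0.575]
contact_force: [-0.6, -0.8, -0.9]
opening: 1.0
```

>>> servo_tool:
  deltas:
    - [[0,0,-0.15,0],[0,0,-0.3,0],[0,0,-0.35,0],[0,0,-0.35,0],[0,0,-0.35,0]]

```text
time: 7.1
eef_pos: [0.5228, 0.3066, 0.0871]
tcp_rot: [0.412, 0.575, -0.411, 0.576]
contact_force: [-0.3, 0.6, 0.1]
opening: 1.0
```

>>> servo_tool:
  deltas:
    - [[0,0,0,0],[0,0,0,0],[0,0,0,0],[0,0,0,0],[0,0,0,0]]
  claw: -1
  force: 40

```text
time: 7.6
eef_pos: [0.5223, 0.307, 0.087]
tcp_rot: [0.412, 0.575, -0.411, 0.575]
contact_force: [-0.6, 1.8, 2.1]
opening: 0.377
```

>>> servo_tool:
  deltas:
    - [[0,0,0,0],[0,0,0,0],[0,0,0,0],[0,0,0,0],[0,0,0,0]]

```text
time: 8.1
eef_pos: [0.5224, 0.3069, 0.0869]
tcp_rot: [0.412, 0.575, -0.411, 0.575]
contact_force: [-1.4, 2.7, 4.6]
opening: 0.377
```

>>> servo_tool:
  deltas:
    - [[0,0,0.2,0],[0,0,0.4,0],[0,0,0.6,0],[0,0,0.8,0],[0,0,1,0]]

```text
time: 8.6
eef_pos: [0.5207, 0.3047, 0.1839]
tcp_rot: [0.409, 0.576, -0.413, 0.575]
contact_force: [-0.2, 1.2, -2.9]
opening: 0.377
```

Gripped: opening 0.377 is about 32 mm, which matches the cap, and it is carrying about 3 N. Carrying it to the holder and turning 58° on the way.

>>> servo_tool:
  deltas:
    - [[0,-0.1,0.1,0],[0,-0.3,0.2,0],[0,-0.5,0.3,0],[0,-0.7,0.3,0],[0,-0.9,0.3,0]]

```text
time: 9.1
eef_pos: [0.5211, 0.2141, 0.2144]
tcp_rot: [0.41, 0.576, -0.412, 0.575]
contact_force: [-0.7, 0.2, -4.7]
opening: 0.378
```

>>> servo_tool:
  deltas:
    - [[0.05,-0.2,0,0.06],[0.1,-0.4,0,0.12],[0.15,-0.6,0,0.18],[0.2,-0.8,0,0.25],[0.25,-1,0,0.32]]

```text
time: 9.6
eef_pos: [0.5457, 0.1142, 0.2138]
tcp_rot: [0.253, 0.661, -0.255, 0.659]
contact_force: [-0.0, -0.2, -3.5]
opening: 0.374
```

>>> servo_tool:
  deltas:
    - [[0.05,-0.2,0,0.06],[0.1,-0.4,0,0.12],[0.15,-0.6,0,0.18],[0.2,-0.8,0,0.25],[0.25,-1,0,0.32]]

```text
time: 10.1
eef_pos: [0.5705, 0.0145, 0.2137]
tcp_rot: [0.081, 0.704, -0.082, 0.701]
contact_force: [0.2, 0.6, -3.4]
opening: 0.376
```

>>> servo_tool:
  deltas:
    - [[0.05,-0.2,0,0],[0.15,-0.4,0,0],[0.25,-0.6,0,0],[0.3,-0.8,0,0],[0.35,-0.9,0,0]]

```text
time: 10.6
eef_pos: [0.6066, -0.076, 0.2147]
tcp_rot: [0.083, 0.703, -0.084, 0.701]
contact_force: [0.3, 1.2, -3.8]
opening: 0.378
```

>>> servo_tool:
  deltas:
    - [[0.05,-0.15,0,0],[0.05,-0.3,0,0],[0.05,-0.4,0,0],[0.05,-0.4,0,0],[0.05,-0.4,0,0]]

```text
time: 11.1
eef_pos: [0.6119, -0.1134, 0.2163]
tcp_rot: [0.083, 0.702, -0.083, 0.702]
contact_force: [0.3, 0.2, -3.6]
opening: 0.379
```

Run:
```python
from h import *
import cv2
P,K=wristpose();im=read_camera("wrist");np.save("P.npy",P)
h=np.array([.5516,-.1679]);a=2.9154;c,s=np.cos(a),np.sin(a)
W=lambda x,y,z:[h[0]+c*x-s*y,h[1]+s*x+c*y,z]
pts=[W(-.096,0,.01),W(-.15,-.065,.01),W(-.15,.065,.01),W(-.125,-.05,.08),W(-.125,.05,.08)]+[W(x-.0326,y,.084) for x in(.032,.076) for y in(-.048,.048)]+[W(.105-.0326,0,.08)]
for p in wproj(P,K,pts):
    print(p.round());cv2.drawMarker(im,tuple(int(v) for v in p.round()),(0,0,255),0,8)
cv2.imwrite("pics/f.png",im)
for q in("bottle_center","pad_face","release_top","holder"):
    print(q,[(round(r['p'],2),np.round(r['at'],3).tolist()) for r in recognise("wrist",q)[:2]])
print(get_state()['eef_pos'],W(-.090,0,.01))
```

```text
[357. 277.]
[410. 219.]
[402. 330.]
[402. 251.]
[396. 353.]
[258. 256.]
[263. 355.]
[206. 257.]
[216. 355.]
[180. 306.]
bottle_center [(0.62, [0.611, -0.102, 0.237])]
pad_face []
release_top [(0.79, [0.482, -0.151, 0.083]), (0.2, [0.616, -0.105, 0.237])]
holder [(0.66, [0.501, -0.138, 0.04])]
[ 0.61208821 -0.11295215  0.21639633] [np.float64(0.6393074592719445), np.float64(-0.188084191538434), 0.01]
```

View pics/f.png

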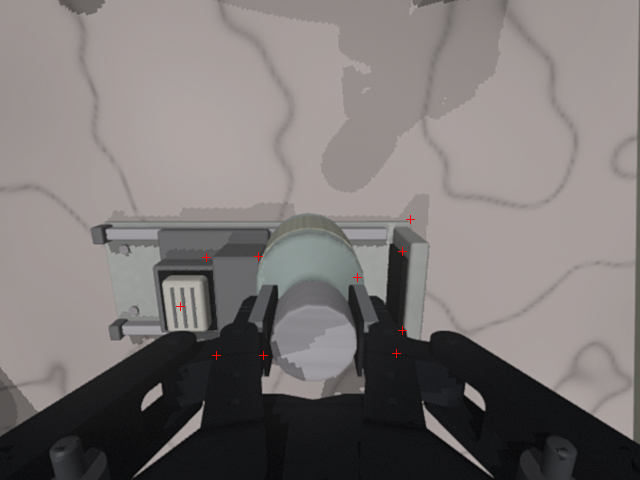

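The overlay agrees sideways: the plate edge is at row 220, against 219 predicted. Along the holder everything sits about 5 px (4–5 mm) farther out, and the button is at (185,304) against (180,306) predicted. The bottle hangs upright between the jaws with room to spare. Moving over the seat and lowering.

>>> servo_tool:
  deltas:
    - [[0.1,-0.2,0,0],[0.2,-0.45,0,0],[0.29,-0.65,0,0],[0.29,-0.75,0,0],[0.29,-0.75,0,0]]

```text
time: 11.85
eef_pos: [0.6408, -0.1894, 0.216]
tcp_rot: [0.084, 0.702, -0.084, 0.702]
contact_force: [-1.2, 0.7, -3.8]
opening: 0.376
```

>>> servo_tool:
  deltas:
    - [[0,0,-0.2,0],[0,0,-0.4,0],[0,0,-0.6,0],[0,0,-0.8,0],[0,0,-0.9,0]]

```text
time: 12.35
eef_pos: [0.6395, -0.1866, 0.1239]
tcp_rot: [0.083, 0.704, -0.082, 0.701]
contact_force: [0.9, 0.7, -3.8]
opening: 0.377
```

>>> servo_tool:
  deltas:
    - [[0,0,-0.1,0],[0,0,-0.18,0],[0,0,-0.23,0],[0,0,-0.25,0],[0,0,-0.25,0]]

```text
time: 12.85
eef_pos: [0.6413, -0.1887, 0.1015]
tcp_rot: [0.083, 0.702, -0.083, 0.702]
contact_force: [-0.4, 0.3, -3.3]
opening: 0.376
```

Run:
```python
from h import *
import cv2
s=get_state();print(s['eef_pos'],s['contact_force'])
a=read_camera("scene")[130:250,165:375];b=read_camera("side")[130:290,345:525]
cv2.imwrite("pics/g.png",np.hstack([cv2.resize(a,(460,263),interpolation=2),cv2.resize(b,(296,263),interpolation=2)]))
```

```text
[ 0.64125723 -0.18867628  0.10152382] [-0.40904315  0.33816346 -3.26091518]
```

View pics/g.png

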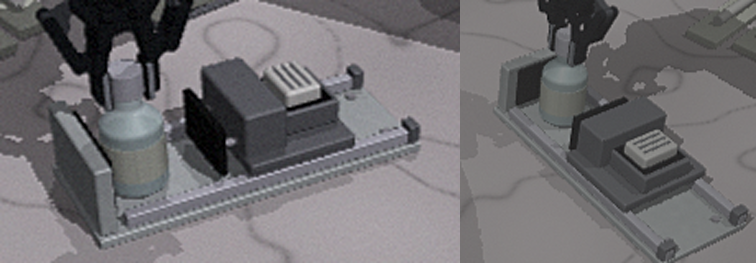

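The bottle, at (135,150) in the left crop, is between the jaws, near the fixed jaw and centred between the bars. It still hangs, with −3.3 N on the wrist. Lowering the last few mm.

>>> servo_tool:
  deltas:
    - [[0,0,-0.01,0],[0,0,-0.02,0],[0,0,-0.03,0],[0,0,-0.04,0],[0,0,-0.04,0]]

```text
time: 13.45
eef_pos: [0.6411, -0.1886, 0.0972]
tcp_rot: [0.083, 0.702, -0.083, 0.702]
contact_force: [-0.3, 1.0, -3.7]
opening: 0.373
```

>>> servo_tool:
  deltas:
    - [[0,0,-0.005,0],[0,0,-0.01,0],[0,0,-0.015,0],[0,0,-0.02,0],[0,0,-0.02,0]]

```text
time: 13.95
eef_pos: [0.6414, -0.1888, 0.0969]
tcp_rot: [0.083, 0.702, -0.083, 0.702]
contact_force: [-3.1, 1.1, 5.3]
opening: 0.376
```

The foot is on the plate: the wrist force went from −3.7 to +5.3 N. Easing up 1 mm, letting go and rising.

>>> servo_tool:
  deltas:
    - [[0,0,0.01,0],[0,0,0.01,0],[0,0,0.01,0],[0,0,0.01,0],[0,0,0.01,0]]

```text
time: 14.45
eef_pos: [0.6413, -0.1887, 0.0969]
tcp_rot: [0.083, 0.702, -0.083, 0.702]
contact_force: [-3.0, 1.1, 6.1]
opening: 0.375
```

>>> servo_tool:
  deltas:
    - [[0,0,0,0],[0,0,0,0],[0,0,0,0],[0,0,0,0],[0,0,0,0]]
  claw: 1

```text
time: 14.95
eef_pos: [0.6412, -0.1886, 0.0961]
tcp_rot: [0.083, 0.702, -0.083, 0.702]
contact_force: [-0.6, 0.4, 0.6]
opening: 1.001
```

>>> servo_tool:
  deltas:
    - [[0,0,0.1,0],[0,0,0.25,0],[0,0,0.45,0],[0,0,0.65,0],[0,0,0.8,0]]

```text
time: 15.45
eef_pos: [0.6421, -0.189, 0.1798]
tcp_rot: [0.083, 0.701, -0.084, 0.704]
contact_force: [0.0, -0.3, 0.5]
opening: 1.0
```

>>> servo_tool:
  deltas:
    - [[-0.1,0.02,0,0],[-0.3,0.06,0,0],[-0.5,0.1,0,0],[-0.7,0.16,0,0],[-0.9,0.2,0,0]]
  claw: -1

```text
time: 15.95
eef_pos: [0.5491, -0.1678, 0.1753]
tcp_rot: [0.083, 0.703, -0.083, 0.702]
contact_force: [0.0, 0.6, -0.6]
opening: 0.14
```

Run:
```python
from h import *
import cv2
P,K=wristpose();im=read_camera("wrist");np.save("P.npy",P)
h=np.array([.5516,-.1679]);a=2.9154;c,s=np.cos(a),np.sin(a)
W=lambda x,y,z:[h[0]+c*x-s*y,h[1]+s*x+c*y,z]
b=.105-.0326
pts=[W(b+x,y,.08) for x in(-.019,.019) for y in(-.026,.026)]+[W(b-.029,y,.084) for y in (-.045,.045)]+[W(-.09,0,.13)]
for p in wproj(P,K,pts): cv2.drawMarker(im,tuple(int(v) for v in p.round()),(0,0,255),0,6)
print(wproj(P,K,pts).round().tolist(),wproj(P,K,get_state()['eef_pos']))
cv2.imwrite("pics/i.png",im)
print([(q,[(round(r['p'],2),np.round(r['at'],3).tolist()) for r in recognise("wrist",q)[:2]]) for q in("release_top","bottle_center")])
print(get_state()['eef_pos'],get_state()['time'],W(b,0,.08))
```

```text
[[239.0, 211.0], [244.0, 280.0], [186.0, 212.0], [193.0, 280.0], [251.0, 185.0], [258.0, 305.0], [468.0, 267.0]] [[304.2123364  301.34103682]]
[('release_top', [(0.59, [0.482, -0.152, 0.082])]), ('bottle_center', [(0.64, [0.629, -0.179, 0.09])])]
[ 0.54977906 -0.16808167  0.1756461 ] 16.1 [np.float64(0.48104422165234684), np.float64(-0.1516629392513042), 0.08]
```

View pics/i.png

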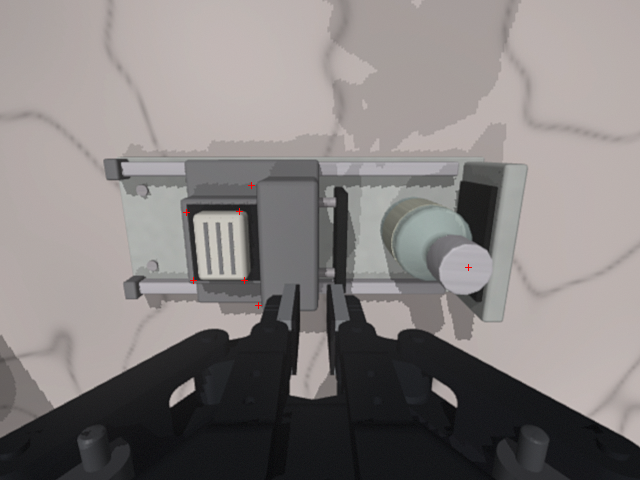

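The bottle stands alone, its cap at (465,267), beside the fixed jaw. The button is at (222,245), 7 px further along than predicted, so its centre is about (0.486, −0.153) and the seat about (0.650, −0.191). Positioning the shut fingers over the button, a little towards the head.

>>> servo_tool:
  deltas:
    - [[-0.15,0.03,0,0],[-0.3,0.07,0,0],[-0.45,0.1,0,0],[-0.55,0.13,-0.1,0],[-0.55,0.13,-0.25,0]]

```text
time: 16.6
eef_pos: [0.4966, -0.1558, 0.1517]
tcp_rot: [0.083, 0.701, -0.083, 0.703]
contact_force: [-0.4, 0.1, 0.3]
opening: 0.0
```

>>> servo_tool:
  deltas:
    - [[0,0,-0.15,0],[0,0,-0.3,0],[0,0,-0.45,0],[0,0,-0.57,0],[0,0,-0.57,0]]

```text
time: 17.1
eef_pos: [0.4948, -0.1549, 0.0915]
tcp_rot: [0.084, 0.704, -0.082, 0.701]
contact_force: [-0.2, 0.3, -0.7]
opening: 0.001
```

Run:
```python
from h import *
import cv2
s=get_state();print(s['eef_pos'],s['contact_force'],s['time'])
im=read_camera("wrist")
a=read_camera("scene")[130:250,165:375]
cv2.imwrite("pics/j.png",np.hstack([cv2.resize(im[100:440,100:540],(440,340)),cv2.resize(a,(360,340),interpolation=2)]))
```

```text
[ 0.49475614 -0.1548581   0.09152638] [-0.20281615  0.31651631 -0.69462348] 17.1
```

View pics/j.png

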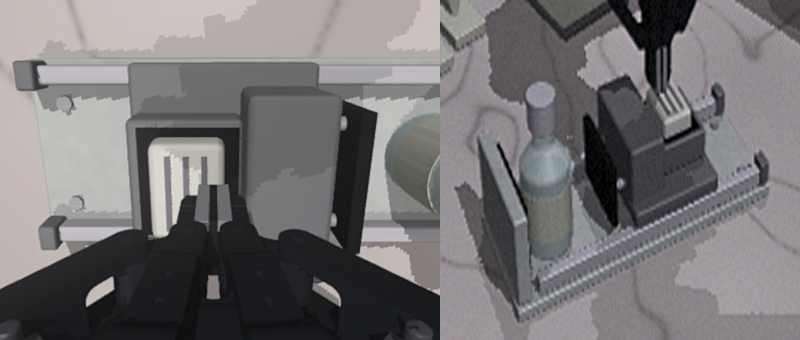

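The fingertips at (213,190) in the crop are over the button (148–225) with about 5 mm to the head at 243. The bottle is upright. Pressing down.

>>> servo_tool:
  deltas:
    - [[0,0,-0.05,0],[0,0,-0.1,0],[0,0,-0.14,0],[0,0,-0.18,0],[0,0,-0.21,0]]

```text
time: 17.7
eef_pos: [0.4972, -0.1559, 0.0746]
tcp_rot: [0.083, 0.701, -0.083, 0.703]
contact_force: [0.0, 1.4, 8.1]
opening: 0.0
```

>>> servo_tool:
  deltas:
    - [[0,0,0,0],[0,0,0,0],[0,0,0,0],[0,0,0,0],[0,0,0,0]]

```text
time: 18.2
eef_pos: [0.4978, -0.1561, 0.0756]
tcp_rot: [0.083, 0.701, -0.083, 0.704]
contact_force: [-0.0, -0.1, 7.1]
opening: 0.001
```

>>> servo_tool:
  deltas:
    - [[0,0,-0.01,0],[0,0,-0.02,0],[0,0,-0.03,0],[0,0,-0.04,0],[0,0,-0.04,0]]

```text
time: 18.7
eef_pos: [0.4982, -0.1562, 0.0718]
tcp_rot: [0.083, 0.701, -0.083, 0.704]
contact_force: [0.0, 2.1, 9.5]
opening: -0.002
```

>>> servo_tool:
  deltas:
    - [[0,0,-0.015,0],[0.03,-0.007,-0.015,0],[0.06,-0.014,-0.015,0],[0.1,-0.022,-0.015,0],[0.15,-0.034,-0.015,0]]

```text
time: 19.2
eef_pos: [0.5133, -0.1598, 0.0707]
tcp_rot: [0.083, 0.701, -0.084, 0.704]
contact_force: [-0.4, 1.6, 10.7]
opening: 0.001
```

>>> servo_tool:
  deltas:
    - [[0.04,-0.009,0,0],[0.08,-0.018,0,0],[0.12,-0.027,0,0],[0.15,-0.034,0,0],[0.15,-0.034,0,0]]

```text
time: 19.7
eef_pos: [0.5291, -0.1636, 0.0711]
tcp_rot: [0.083, 0.7, -0.084, 0.705]
contact_force: [0.5, 1.2, 9.6]
opening: -0.0
```

Run:
```python
from h import *
import cv2
s=get_state();print(s['eef_pos'],s['contact_force'],s['time'])
im=read_camera("wrist")
a=read_camera("scene")[130:250,165:375]
cv2.imwrite("pics/k.png",np.hstack([cv2.resize(im[100:440,100:540],(440,340)),cv2.resize(a,(360,340),interpolation=2)]))
```

```text
[ 0.52913921 -0.1635944   0.07106422] [0.52761332 1.18182493 9.55086092] 19.7
```

View pics/k.png

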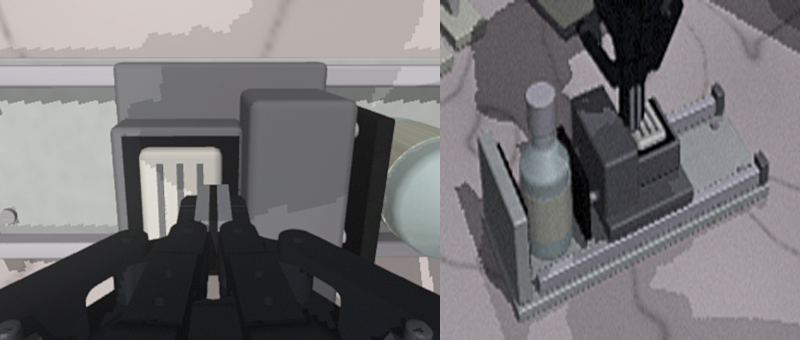

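The jaw rides along with the finger: the finger-to-head gap still looks like 5 mm (232→243), the travel is about 0.065, and the pad is almost at the bottle. Advancing in smaller steps.

>>> servo_tool:
  deltas:
    - [[0.02,-0.005,0,0],[0.04,-0.01,0,0],[0.06,-0.014,0,0],[0.08,-0.018,0,0],[0.1,-0.023,0,0]]

```text
time: 20.3
eef_pos: [0.5374, -0.1655, 0.0704]
tcp_rot: [0.083, 0.701, -0.083, 0.703]
contact_force: [-2.9, -0.2, 10.2]
opening: 0.001
```

>>> servo_tool:
  deltas:
    - [[0.01,-0.002,0,0],[0.02,-0.005,0,0],[0.03,-0.007,0,0],[0.04,-0.009,0,0],[0.04,-0.009,0,0]]

```text
time: 20.8
eef_pos: [0.5415, -0.1665, 0.0705]
tcp_rot: [0.083, 0.701, -0.084, 0.703]
contact_force: [-2.2, 0.4, 10.2]
opening: -0.0
```

Run:
```python
from h import *
import cv2
s=get_state();print(s['eef_pos'],s['contact_force'],s['time'])
im=read_camera("wrist")
a=read_camera("scene")[130:250,165:375]
cv2.imwrite("pics/l.png",np.hstack([cv2.resize(im[100:440,100:540],(440,340)),cv2.resize(a,(360,340),interpolation=2)]))
```

```text
[ 0.54148246 -0.16651044  0.07048425] [-2.15694158  0.44445154 10.2389872 ] 20.8
```

View pics/l.png

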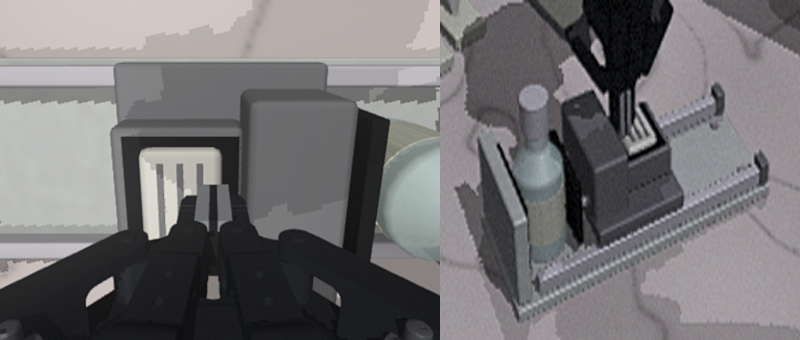

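The finger, button and head haven't moved relative to each other. The pad edge has moved back from 394 to 389, so the pad is about 2–3 mm in. I'll keep going, reading the force and tracking the pad edge numerically.

>>> servo_tool:
  deltas:
    - [[0.01,-0.002,0,0],[0.02,-0.005,0,0],[0.03,-0.007,0,0],[0.04,-0.009,0,0],[0.04,-0.009,0,0]]

```text
time: 21.4
eef_pos: [0.5446, -0.1672, 0.0701]
tcp_rot: [0.083, 0.702, -0.083, 0.702]
contact_force: [-4.5, 1.0, 10.3]
opening: 0.0
```

```bash
cat > m.py <<'E'
from h import *
import cv2
f=np.mean([get_state()['contact_force'] for _ in range(3)],0)
s=get_state();im=read_camera("wrist");cv2.imwrite("pics/last.png",im)
def edges(g):
    # crop row 125..135: button right edge, head back, head right, pad right
    p=cv2.GaussianBlur(g,(3,3),0)[222:240].mean(0);d=np.gradient(p);return [(int(x),int(d[x])) for x in range(300,520) if abs(d[x])>8 and abs(d[x])==abs(d[x-3:x+4]).max()]
for n in("pics/k0","pics/last.png"):
    g=cv2.imread(n,0)
    if g is not None: print(n,edges(g.astype(float)))
for n in("pics/j.png","pics/k.png","pics/l.png"):
    g=np.zeros((480,640),np.float64);g[100:440,100:540]=cv2.imread(n,0)[:,:440];print(n,edges(g))
print(s['eef_pos'],f,s['time'])
E
python3 m.py
```

```text
pics/last.png [(349, 8), (456, -19), (482, 30)]
pics/j.png [(339, 10), (348, 9), (438, -8), (446, -16), (475, 48)]
pics/k.png [(349, 8), (458, -29), (493, 31)]
pics/l.png [(349, 8), (455, -19), (488, 30)]
[ 0.54461658 -0.16720445  0.07008523] [-4.51167506  1.01060229 10.2975873 ] 21.4[ WARN:0@1.051] global loadsave.cpp:275 findDecoder imread_('pics/k0'): can't open/read file: check file path/integrity
```

>>> servo_tool:
  deltas:
    - [[0.005,-0.001,0,0],[0.01,-0.002,0,0],[0.015,-0.003,0,0],[0.02,-0.005,0,0],[0.02,-0.005,0,0]]

```text
time: 21.95
eef_pos: [0.5461, -0.1676, 0.0699]
tcp_rot: [0.083, 0.703, -0.083, 0.702]
contact_force: [-5.2, 0.6, 10.6]
opening: 0.002
```

```bash
python3 m.py 2>/dev/null|grep -v 'png. *j'
python3 - <<'E'
from h import *
import cv2
cv2.imwrite("pics/side.png",read_camera("side"));cv2.imwrite("pics/scene.png",read_camera("scene"))
print(calibration("wrist")['intrinsics'][0])
E
```

```text
pics/last.png [(349, 8), (456, -19), (479, 31)]
pics/j.png [(339, 10), (348, 9), (438, -8), (446, -16), (475, 48)]
pics/k.png [(349, 8), (458, -29), (493, 31)]
pics/l.png [(349, 8), (455, -19), (488, 30)]
[ 0.54610894 -0.16756326  0.06987684] [-5.17648065  0.6116571  10.62828306] 21.95
[335.43918725   0.         312.85509129]
```

The pad edge is at 479, 14 px from free. At 2.37 px/mm that is about 6 mm in, out of 14. It moves in step with the jaw, so the bottle is against the fixed jaw. Lifting straight off so the jaw locks.

>>> servo_tool:
  deltas:
    - [[0,0,0.05,0],[0,0,0.1,0],[0,0,0.18,0],[0,0,0.3,0],[0,0,0.5,0]]

```text
time: 22.6
eef_pos: [0.5452, -0.1665, 0.1171]
tcp_rot: [0.084, 0.703, -0.083, 0.701]
contact_force: [0.9, -0.1, -0.4]
opening: 0.002
```

>>> servo_tool:
  deltas:
    - [[-0.1,0,0.2,0],[-0.2,0.0,0.4,0],[-0.3,0,0.5,0],[-0.3,0,0.5,0],[-0.3,0,0.5,0]]

```text
time: 23.1
eef_pos: [0.5162, -0.167, 0.1679]
tcp_rot: [0.083, 0.702, -0.083, 0.702]
contact_force: [0.3, 0.0, -0.0]
opening: 0.001
```

Run:
```python
from h import *
import cv2
s=get_state();print(s['eef_pos'],s['contact_force'],s['time'])
w=read_camera("wrist");a=read_camera("scene");b=read_camera("side")
A=cv2.resize(a[130:250,165:375],(500,286),interpolation=2);B=cv2.resize(b[130:290,345:525],(300,286),interpolation=2)
W=cv2.resize(w[80:380,60:620],(560,300));C=cv2.resize(a[220:420,190:510],(240,300))
cv2.imwrite("pics/z.png",np.vstack([np.hstack([A,B]),np.hstack([W,C])]))
for q in("vial_center","jar_center","dish_center"):
  print(q,[(round(r['p'],2),np.round(r['at'],3).tolist()) for r in recognise("scene",q)[:1]])
```

```text
[ 0.51623307 -0.16696903  0.16792456] [ 0.27898566  0.00775914 -0.04907545] 23.1
vial_center [(0.57, [0.622, 0.211, 0.035])]
jar_center [(0.68, [0.467, 0.215, 0.046])]
dish_center [(0.94, [0.809, 0.179, 0.0])]
```

View pics/z.png

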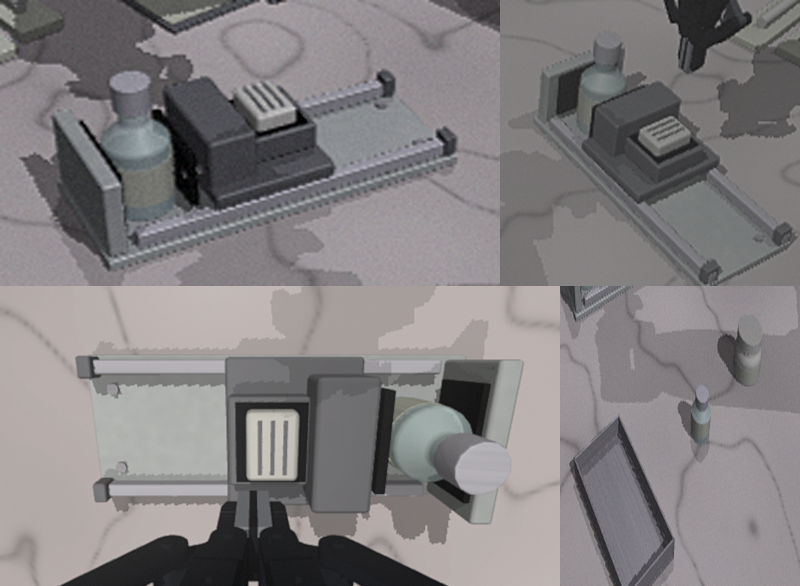

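The bottle is upright between the pad and the fixed jaw, the button is up, and there is still a gap between pad and head. The vial, jar and dish haven't moved, and the arm is clear with zero force. Handing in.

```bash
python3 -c "from plant import *;print(sign_off())"
```

```text
the job is handed in; nothing more can be done
None
```

The bottle is standing on the base plate, held against the fixed jaw with the sprung pad partly in. The jaw is locked with the button up, and I handed the job in at about 23 s of the 48 s allowed.

I picked the bottle up by its cap, set it down between the jaws and let go. I then pressed the button about 10 mm down with the shut fingers and slid the jaw up to the bottle. Lifting straight off let the button spring up.

**Last checks:**
- **Pad:** it is about 6 mm in, out of 14 mm, measured from how far its edge moved in the wrist camera. The push of about 5 N on the wrist, less the jaw's drag, also points to 5–6 mm. I did not remeasure it after the button came up.
- **Bottle:** it looks upright and touching the fixed jaw in all three cameras. Over the last steps the pad moved back about as far as the jaw moved forward, so the bottle was no longer sliding.
- **Bystanders:** the vial and jar were found within 4 mm of where they started and the dish within 5 mm, about the accuracy of the detector. The arm ended clear of everything with no force on it.

**Disagreements:** the first holder fit, from the scene and side cameras, was about 5 mm short along its length compared with the wrist camera. I corrected for that before pressing the button. One corner in that first fit was also off by about 5–7 pixels.

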